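Fit a splined drive gear on a pump shaft and hold it down against its spring

ROBOT

A 6-joint arm with a two-finger parallel gripper is mounted at the origin on the work surface. World frame = base frame: x ahead of the robot, y to its left, z up, the work surface at z = 0. Lengths are in mm, angles in rad, forces in N, time in s.
With the tool pointing down it reaches from about 300 to 750 mm from the base axis. Payload 8.5 kg.
Tool frame: the origin (TCP) lies at the very end of the fingers, on their centre line; the grasp point (between the pads) lies 19 mm behind it (tcp_to_grasp is the distance from the TCP to the grasp point, in mm); z points along the fingers, y is the line along which they close (so a half turn about z gives the same grasp; the last joint's range is limited). The gripper opens to 88 mm and grips with 3 to 60 N. Pads are 18 mm wide; open, the fingers measure 123 mm over their backs; the gripper's body (75 mm by 187 mm) begins 45 mm behind the grasp point.
Start: joints at [0.917, 0.381, 1.297, -0, 1.464, -0.215], TCP at [233.659, 497.88, 238.748] pointing down, gripper open.
Joint ranges: [-3.11, 3.11], [-0.89, 2.33], [0.22, 2.48], [-1.42, 4.56], [0.17, 2.85], [-2.88, 2.88]. Speed limits (rad/s): [2.39, 2.39, 3.14, 3.14, 3.14, 3.14].

INTERFACE

Orientations are given as a unit quaternion [w, x, y, z].
In Python, from cell import state, grab_frame, finish_job, tcp_to_grasp gives the robot as it stands. The module is installed in compiled form; this text tells all that it offers.
- The arm moves only by the tool servo_tool, never from a script. Its argument "increments" is a list of rows, each an object of numbers: "tx", "ty", "tz": the shift along the tool's x, y, z in units of 200 mm (1.0 is 200 mm); "ax", "ay", "az": the turn, a rotation vector about the tool's x, y, z in units of pi/4 rad (1.0 is pi/4 rad); "grip": the opening, from 0 (shut) to 1 (fully open). In form: [{"tx": .., "ty": .., "tz": .., "ax": .., "ay": .., "az": .., "grip": ..}, ...]. A call has 1 to 20 rows; each row is the pose to reach, as a shift and turn from the pose commanded when the call began, along the tool's axes at that moment; what a row does not reach only later rows make up. A row lasts 1/8 s, in which the tool goes at most 62.5 mm and 10.7 degrees, less where a joint would pass 70% of its speed; a pose out of reach is approached as far as the arm can. A call with a number of a shift or a turn outside -1 to 1 is refused whole. A call with a gripper value outside its range is refused whole. The fingers move at their own pace and stop on an object; "squeeze" is the grip in N (left out, the last holds). Time passes only in rows, so rows that repeat a pose let the fingers close. It gives the time, the measured TCP pose, the force, the opening and the grip force at its end, in the units of the state.
- state(): the state, without advancing time (a new reading comes with each control period).
- grab_frame(name): name is "side" or "top" or "wrist"; returns a dict with "color" (400x640x3 uint8, blue, green, red), "z_map" (400x640 float32, mm along the optical axis (not along the pixel's ray), 0 where there is no reading), "fx", "fy", "cx", "cy" (pixels), "distortion" ([k1, k2, p1, p2, k3] as OpenCV has them; the pictures are not rectified), "pose" (4x4, takes a point from camera to world coordinates). Camera axes: x right, y up, looking along -z (the intrinsics and any distortion apply to the point x, -y, -z); pixel columns grow to the right and rows downward; lengths in mm; the calibration is good to about 2 mm. A picture is of the moment at which its call begins.
- finish_job(): hands the job in; it is judged then, once.
The state is a dict: "time_s": time; "joint_positions": joint angles; "joint_velocities": joint speeds; "effort": joint torques, N m; "tcp_pos": TCP position; "tcp_rot": TCP orientation; "ft_force": force on the tool from outside, world axes, zero at the start; "ft_torque": the same for the moment, N m; "finger_gap": finger opening in mm; "grasp_force": force on a finger pad.
Only numpy, scipy, OpenCV 4.12 (cv2) and the standard library are available. Lean on these libraries where they do the work, as an engineer would, in place of code of your own. Each camera call takes 0.05 s, during which the arm holds its last target. There are 200 camera calls.

TASK

Lift the steel gear with the square brass hub up and off its post on the wooden stand, set it hub-up on the upright splined shaft of the red pump, and turn it until the splines mesh and it slides down. Then press it fully home against the return spring, until it sits flat on the pump's seat ring, and finish while still holding it pressed there (the fitter is about to clip it on; if let go, the spring pushes it up again). Leave the black pulley, the oil bottle and the spanner where they are.

Things in the scene. Friction and masses are not known exactly. Their poses are not given: they have to be found in the camera images.
- gear: Loose gear, 0.25 to 0.42 kg: dark steel toothed disc, 80 mm over the teeth, 12 mm thick, under a square brass hub tube 40 mm across its flats. Origin: centre of the disc's underside, on the bore axis; z up out of the hub; x, y square to the flats. Grip the hub by two parallel flats (34 mm high above the disc). Starts on a post of the stand, hub up, any yaw, underside 25 mm above the table.
- hub_top (a point): Centre of the hub's open top, 46 mm above the gear's underside; axes as the gear. The bore goes right through. In its lowest 14 mm four inward teeth at the hub's corners leave a 20 mm round opening and four notches, 9.5 mm wide, along +-x and +-y, out to 15 mm from the axis; above that, a 30.5 mm square. It fits the shaft in four ways: whenever the hub's flats are square to the shaft's lugs.
- stand: Fixed wooden stand, 100 x 240 x 25 mm, origin at the centre of its underside, long along its y. Two round steel posts, 16 mm across with tapered tips, at y = -65 and +65 mm, rise 56 mm above the wood (81 mm above the table). One carries the gear, the other the pulley; which is which varies. Stand and pump may also change sides, left and right.
- pump: Fixed red pump head, about 140 x 120 mm, brass stubs on three sides, origin at the centre of its underside. On top an aluminium seat ring, 54 mm inside and 88 mm outside diameter, its flat face 110 mm above the table, the shaft upright in its middle. Only the shaft and the yellow spring plate stand higher than the ring.
- shaft_seat (a point): On the shaft's vertical axis, level with the seat ring's face, 110 mm above the table: a gear that is home has its origin here. z up; x, y point along the shaft's four dark spline lugs (a cross from above), 7 mm wide, out to 14 mm from the axis, 22 mm high above this point, with roof-shaped lead-ins peaking at 25.5 mm. The shaft does not turn; its angle differs each time.
- shaft_tip (a point): Top of the shaft, 45 mm above shaft_seat, same axes. Above the lugs (25.5 to 45 mm) it is a round nose 17.5 mm across, the last 6 mm tapering to 11 mm; it centres the gear before the splines meet. Unmeshed, the gear stops with its underside 20 to 25 mm above shaft_seat; meshed (about 7 degrees of play either way) it slides down to the spring plate, 8 mm above shaft_seat.
- spring_plate (a joint): Yellow round plate, 49 mm across, around the shaft on the return spring; its top stands 8 mm above the seat ring. Value: how far it is pressed down, in m; 0 free, 0.008 with the gear home on the seat ring. The push needed grows from 5 N at the start to 13 N when home (1 N per mm), the gear's weight included; the weight alone does not move it.
- pulley: Bystander: loose black plastic pulley, 72 mm across, with a round red hub, 40 mm high, on the stand's other post. Origin at the centre of its underside.
- oil_bottle: Bystander: loose blue bottle with a yellow cap, 60 mm across, 120 mm tall, origin at the centre of its underside, standing ahead, at the far side.
- spanner: Bystander: loose steel spanner, about 180 mm long, lying flat on the table between the stand and the pump, its length along its own x.
Mind the look-alikes: they are no part of the job. Leave any green look-alike of the gear alone.

How it is judged:
By the outcome, as a careful person would: the job done as asked, in the order asked, and still so for the second after the job is handed in, while the arm keeps its last pose, push and grip.
It also fails if it takes over 40 s, if anything falls off the work surface, if the arm or the gripper's body presses on something with over 40 N, if the wrist force passes 120 N, or if a joint passes its speed limit or range.

## Working session

There is one attempt and no reset: what is moved stays moved. The work goes in short steps, Python scripts to look and compute and a tool call to move; the robot and the scene stay as the last step left them, time stands still between calls to the robot, and variables do not carry over. Pictures are saved under pics/ and viewed, at most 10 in all, crops included, and the job is handed in when it is done.

Besides the shell and the picture viewer there is one more tool, called after "Emit:" by a JSON object that holds its "fn" and its "kwargs", one argument or row to a line. servo_tool: Moves the arm, as the interface text tells. Its arguments: {"type":"object","properties":{"increments":{"type":"array"},"squeeze":{"type":"number"}},"required":["increments"]}

```bash
mkdir -p pics; cat > h.py <<'E'
import numpy as np, cv2
from cell import state, grab_frame, finish_job, tcp_to_grasp
def K(f): return np.array([[f['fx'],0,f['cx']],[0,f['fy'],f['cy']],[0,0,1.]])
def ray(f,uv):
    uv=np.asarray(uv,float).reshape(-1,1,2)
    n=cv2.undistortPoints(uv,K(f),np.array(f['distortion'],float)).reshape(-1,2)
    d=np.c_[n[:,0],-n[:,1],-np.ones(len(n))]
    T=np.array(f['pose']); return T[:3,3], d@T[:3,:3].T
def onplane(f,uv,z):
    o,d=ray(f,uv); return o+d*((z-o[2])/d[:,2])[:,None]
def cloud(f):
    z=f['z_map']; v,u=np.mgrid[:400,:640]
    o,d=ray(f,np.stack([u,v],-1).reshape(-1,2).astype(float))
    return (o+d*z.reshape(-1,1)).reshape(400,640,3)
E
python3 - <<'E'
from h import *
import pickle
F={n:grab_frame(n) for n in("top","side")}
pickle.dump(F,open('f.pkl','wb'))
for n,f in F.items():
    cv2.imwrite(f'pics/{n}0.png',f['color']); print(n,f['fx'],f['distortion'],np.round(f['pose'],3).tolist())
s=state();print(s['tcp_pos'],s['tcp_rot'],s['finger_gap'],tcp_to_grasp)
E
```

```text
top 520.4924988035699 [-0.15229494  0.          0.          0.          0.        ] [[-0.016, 0.989, -0.144, 343.32], [-1.0, -0.02, -0.02, 3.332], [-0.022, 0.144, 0.989, 1242.068], [0.0, 0.0, 0.0, 1.0]]
side 406.3941661360754 [-0.02761119  0.          0.          0.          0.        ] [[-0.745, 0.502, -0.44, 170.902], [-0.667, -0.564, 0.487, 381.966], [-0.003, 0.656, 0.755, 712.177], [0.0, 0.0, 0.0, 1.0]]
[233.52361225 497.68657369 238.20968659] [-2.71884326e-04  2.17664661e-01  9.76023397e-01 -5.92237982e-04] 88.02406161632244 18.700000000000003
```

View pics/top0.png

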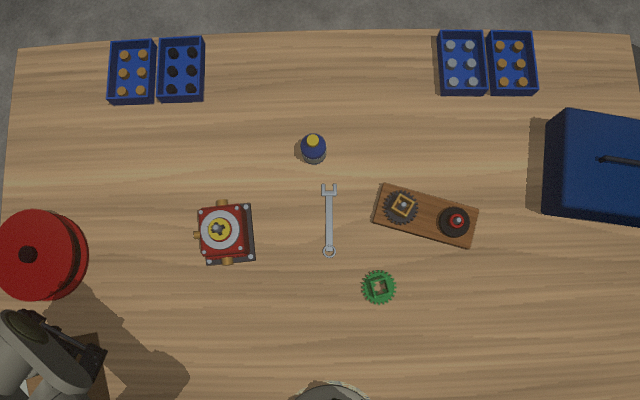

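View pics/side0.png

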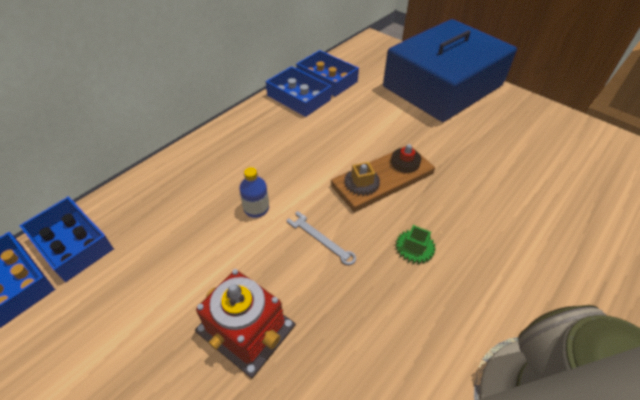

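The top view shows three candidates: the steel gear with brass hub at (401,206) on the stand, the green look-alike at (378,287), and the black pulley with red hub at (455,221). The first fits the description: dark steel, square brass hub, on a stand post. The pump is at (220,230). I'll confirm with an enlarged crop and measure.

```bash
python3 - <<'E'
from h import *
import pickle
F=pickle.load(open('f.pkl','rb')); f=F['top']; im=f['color']
a=cv2.resize(im[180:235,370:435],None,fx=6,fy=6,interpolation=cv2.INTER_CUBIC)
b=cv2.resize(im[200:260,190:250],None,fx=6,fy=6,interpolation=cv2.INTER_CUBIC)
h=max(a.shape[0],b.shape[0]); p=lambda x:cv2.copyMakeBorder(x,0,h-x.shape[0],0,0,0)
cv2.imwrite('pics/crop1.png',np.hstack([p(a),p(b)]))
hsv=cv2.cvtColor(im,cv2.COLOR_BGR2HSV)
C=cloud(f)
def show(name,m,z,box):
    mm=np.zeros_like(m);x0,y0,x1,y1=box;mm[y0:y1,x0:x1]=m[y0:y1,x0:x1]
    n,l,st,ce=cv2.connectedComponentsWithStats(mm)
    i=1+np.argmax(st[1:,4]);cs,_=cv2.findContours((l==i).astype(np.uint8),cv2.RETR_EXTERNAL,cv2.CHAIN_APPROX_NONE)
    w=onplane(f,cs[0].reshape(-1,2),z)[:,:2].astype(np.float32)
    print(name,st[i],ce[i],cv2.minAreaRect(w),cv2.minEnclosingCircle(w))
brass=((hsv[...,0]>12)&(hsv[...,0]<32)&(hsv[...,1]>120)&(hsv[...,2]>100)).astype(np.uint8)
show('hub',brass,71,(385,188,418,225))
yel=((hsv[...,0]>20)&(hsv[...,0]<35)&(hsv[...,1]>150)&(hsv[...,2]>100)).astype(np.uint8)
show('plate',yel,118,(205,215,235,245))
grey=((hsv[...,1]<60)&(hsv[...,2]>110)).astype(np.uint8)
show('ring',grey,110,(192,202,246,258))
print(hsv[190:226:3,401].tolist()); print(np.round(C[207,385:418:2,2]))
E
```

```text
hub [385 188  33  29 304] [401.69407895 198.40131579] ((530.551513671875, -171.1836700439453), (73.576904296875, 64.69527435302734), 87.8447265625) ((538.6890258789062, -169.39129638671875), 41.87611389160156)
plate [208 218  22  22 252] [219.18253968 229.21825397] ((472.0538635253906, 236.87274169921875), (46.94117736816406, 46.33509063720703), 89.11686706542969) ((471.0394592285156, 236.75880432128906), 24.30946922302246)
ring [201 210  38  39 708] [219.51836158 229.18361582] ((471.9368896484375, 236.50592041015625), (84.73607635498047, 82.99938201904297), 0.17029686272144318) ((471.4043884277344, 236.83523559570312), 43.39347457885742)
[[11, 69, 78], [21, 75, 82], [19, 139, 103], [19, 130, 63], [19, 58, 83], [150, 5, 97], [25, 25, 62], [18, 143, 116], [19, 139, 88], [15, 54, 66], [15, 15, 68], [19, 65, 74]]
[38. 34. 37. 43. 68. 38. 23. 51. 69. 76. 34. 24. 74. 73. 32. 35. 35.]
```

View pics/crop1.png

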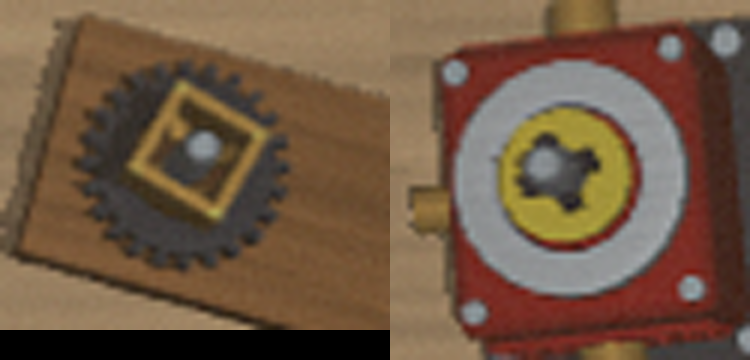

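The crop confirms it: the left half shows the brass square hub on the dark steel gear, with its top corners at about (182,83), (268,130), (218,217), (130,165). The right half shows the pump's seat ring, yellow plate and shaft lugs. Next I compute the approach above the gear.

```bash
cat >> h.py <<'E'
from scipy.spatial.transform import Rotation as R
def tool():
    s=state(); q=s['tcp_rot']; return np.array(s['tcp_pos']),R.from_quat([q[1],q[2],q[3],q[0]])
def plan(p,yaw,mod=90):
    """increments to TCP p, tool straight down, tool-y axis at world yaw deg (mod)"""
    p0,r=tool(); y=r.as_matrix()[:,1]; cur=np.degrees(np.arctan2(y[1],y[0]))
    d=(yaw-cur+mod/2)%mod-mod/2; t=np.radians(cur+d)
    Rt=np.c_[[np.sin(t),-np.cos(t),0],[np.cos(t),np.sin(t),0],[0,0,-1]]
    rv=(r.inv()*R.from_matrix(Rt)).as_rotvec()
    print('tx ty tz',np.round(r.inv().apply(np.array(p)-p0)/200,4),'a',np.round(rv/(np.pi/4),4),'dyaw',round(d,2),'cur',round(cur,2))
E
python3 - <<'E'
from h import *
import pickle
f=pickle.load(open('f.pkl','rb'))['top']
c=np.array([(182,83),(268,130),(218,217),(130,165)])
w=onplane(f,[370,180]+(c+.5)/6-.5,71); print(w.round(1)); m=w.mean(0)
e=np.roll(w,-1,0)-w; print(np.degrees(np.arctan2(e[:,1],e[:,0]))%90,np.linalg.norm(e[:,:2],axis=1))
print(m, onplane(f,[[370+203.5/6-.5,180+146.5/6-.5]],81))
yaw=np.mean((np.degrees(np.arctan2(e[:,1],e[:,0])))%90)
plan([m[0],m[1],220],yaw); print(state()['joint_positions'])
E
```

```text
[[ 550.2 -169.4   71. ]
 [ 531.4 -201.5   71. ]
 [ 498.4 -181.    71. ]
 [ 519.  -148.2   71. ]]
[59.72540127 58.09159947 57.84512451 55.91485507] [37.23115507 38.87732536 38.64742353 37.67674864]
[ 524.75969929 -175.01470451   71.        ] [[ 524.18840924 -174.83374109   81.        ]]Traceback (most recent call last):
  File "<stdin>", line 9, in <module>
  File "h.py", line 23, in plan
    rv=(r.inv()*R.from_matrix(Rt)).as_rotvec()
                ~~~~~~~~~~~~~^^^^
  File "scipy/spatial/transform/_rotation.pyx", line 1143, in scipy.spatial.transform._rotation.Rotation.from_matrix
ValueError: Non-positive determinant (left-handed or null coordinate frame) in rotation matrix 0: [[ 0.84706854  0.53148366  0.        ]
 [-0.53148366  0.84706854  0.        ]
 [ 0.          0.         -1.        ]].
```

```bash
sed -i 's/\[np.sin(t),-np.cos(t),0\]/[-np.sin(t),np.cos(t),0]/' h.py
python3 - <<'E'
from h import *
for y in(58,-32): plan([524.6,-175,220],y,360)
print(state()['joint_positions'])
E
```

```text
tx ty tz [-2.7466 -2.4262  0.0934] a [-0.0016 -0.0002  0.1524] dyaw -6.86 cur 64.86
tx ty tz [-2.7466 -2.4262  0.0934] a [-1.5000e-03  1.1000e-03  2.1524e+00] dyaw -96.86 cur 64.86
[ 9.16683422e-01  3.81134037e-01  1.29814620e+00 -5.65366495e-06
  1.46361574e+00 -2.15269957e-01]
```

Emit:
{"fn": "servo_tool", "kwargs": {
  "increments": [
    {"tx": -0.25,"ty": -0.22},
    {"tx": -0.5,"ty": -0.44},
    {"tx": -0.75,"ty": -0.66},
    {"tx": -0.97,"ty": -0.86},
    {"tx": -0.97,"ty": -0.86}
  ]
}}

```text
invalid input at $.increments[0]: expected keys tx, ty, tz, ax, ay, az, grip
```

Emit:
{"fn": "servo_tool", "kwargs": {
  "increments": [
    {"tx": -0.25,"ty": -0.22},
    {"tx": -0.5,"ty": -0.44},
    {"tx": -0.75,"ty": -0.66},
    {"tx": -0.97,"ty": -0.86},
    {"tx": -0.97,"ty": -0.86}
  ]
}}

```text
invalid input at $.increments[0]: expected keys tx, ty, tz, ax, ay, az, grip
```

Emit:
{"fn": "servo_tool", "kwargs": {
  "increments": [
    {"tx": -0.2,"ty": -0.18,"az": 0.03},
    {"tx": -0.4,"ty": -0.35,"az": 0.07},
    {"tx": -0.6,"ty": -0.53,"az": 0.11},
    {"tx": -0.8,"ty": -0.7,"tz": 0.09,"az": 0.152},
    {"tx": -0.8,"ty": -0.7,"tz": 0.09,"az": 0.152},
    {"tx": -0.8,"ty": -0.7,"tz": 0.09,"az": 0.152}
  ]
}}

```text
invalid input at $.increments[0]: expected keys tx, ty, tz, ax, ay, az, grip
```

```bash
python3 - <<'E'
from h import *
import pickle
f=grab_frame('wrist'); pickle.dump(f,open('w.pkl','wb')); cv2.imwrite('pics/w1.png',f['color'])
print(np.round(f['pose'],2).tolist(),f['fx'],f['distortion']); s=state(); print(s['time_s'],s['tcp_pos'])
E
```

```text
[[0.42, -0.87, -0.24, 172.63], [0.91, 0.41, 0.11, 526.39], [-0.0, -0.26, 0.97, 384.31], [0.0, 0.0, 0.0, 1.0]] 295.5037083586669 [-0.05677978  0.          0.          0.          0.        ]
0.15 [233.54602917 497.71853549 238.27674341]
```

View pics/w1.png

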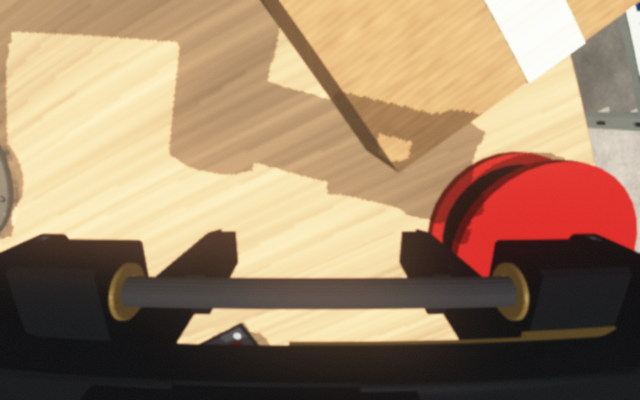

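The wrist picture only shows the start area, with the red reel at (540,220). The rows need every key, so I'll resend the moves.

Emit:
{"fn": "servo_tool", "kwargs": {
  "increments": [
    {"tx": -0.25,"ty": -0.22,"tz": 0,"ax": 0,"ay": 0,"az": 0,"grip": 1},
    {"tx": -0.5,"ty": -0.44,"tz": 0,"ax": 0,"ay": 0,"az": 0,"grip": 1},
    {"tx": -0.75,"ty": -0.66,"tz": 0,"ax": 0,"ay": 0,"az": 0,"grip": 1},
    {"tx": -0.97,"ty": -0.86,"tz": 0,"ax": 0,"ay": 0,"az": 0,"grip": 1},
    {"tx": -0.97,"ty": -0.86,"tz": 0,"ax": 0,"ay": 0,"az": 0,"grip": 1}
  ]
}}

```text
time_s: 0.78
tcp_pos: [337.2, 257.2, 238.8]
tcp_rot: [0.0, 0.22, 0.976, -0.0]
ft_force: [-0.3, 0.8, -0.1]
finger_gap: 87.8
grasp_force: 0.0
```

Emit:
{"fn": "servo_tool", "kwargs": {
  "increments": [
    {"tx": -0.25,"ty": -0.22,"tz": 0,"ax": 0,"ay": 0,"az": 0,"grip": 1},
    {"tx": -0.5,"ty": -0.44,"tz": 0,"ax": 0,"ay": 0,"az": 0,"grip": 1},
    {"tx": -0.75,"ty": -0.66,"tz": 0,"ax": 0,"ay": 0,"az": 0,"grip": 1},
    {"tx": -0.97,"ty": -0.86,"tz": 0,"ax": 0,"ay": 0,"az": 0,"grip": 1},
    {"tx": -0.97,"ty": -0.86,"tz": 0,"ax": 0,"ay": 0,"az": 0,"grip": 1}
  ]
}}

```text
time_s: 1.4
tcp_pos: [439.9, 19.5, 238.4]
tcp_rot: [-0.0, 0.219, 0.976, -0.0]
ft_force: [-0.4, 0.7, 0.1]
finger_gap: 88.3
grasp_force: 0.0
```

```bash
python3 - <<'E'
from h import *
plan([524.6,-175,220],58,360)
s=state(); print(s['time_s'],s['tcp_pos'],s['ft_force'])
E
```

```text
tx ty tz [-0.799  -0.6974  0.0916] a [-0.0002 -0.0005  0.1478] dyaw -6.65 cur 64.65
1.4 [439.89665469  19.45866743 238.36222608] [-0.38481621  0.74315252  0.13768976]
```

Emit:
{"fn": "servo_tool", "kwargs": {
  "increments": [
    {"tx": -0.2,"ty": -0.175,"tz": 0,"ax": 0,"ay": 0,"az": 0.04,"grip": 1},
    {"tx": -0.4,"ty": -0.35,"tz": 0,"ax": 0,"ay": 0,"az": 0.08,"grip": 1},
    {"tx": -0.6,"ty": -0.52,"tz": 0.04,"ax": 0,"ay": 0,"az": 0.12,"grip": 1},
    {"tx": -0.8,"ty": -0.697,"tz": 0.09,"ax": 0,"ay": 0,"az": 0.148,"grip": 1},
    {"tx": -0.8,"ty": -0.697,"tz": 0.09,"ax": 0,"ay": 0,"az": 0.148,"grip": 1},
    {"tx": -0.8,"ty": -0.697,"tz": 0.09,"ax": 0,"ay": 0,"az": 0.148,"grip": 1}
  ]
}}

```text
time_s: 2.15
tcp_pos: [524.4, -170.8, 220.6]
tcp_rot: [-0.0, 0.273, 0.962, 0.0]
ft_force: [0.2, 0.7, -0.2]
finger_gap: 88.2
grasp_force: 0.0
```

```bash
python3 - <<'E'
from h import *
import pickle
f=grab_frame('wrist'); pickle.dump(f,open('w.pkl','wb')); cv2.imwrite('pics/w2.png',f['color'])
plan([524.6,-175,220],58,360)
E
```

```text
tx ty tz [-0.0126 -0.0178  0.0053] a [ 0.0004 -0.0002  0.007 ] dyaw -0.31 cur 58.31
```

View pics/w2.png

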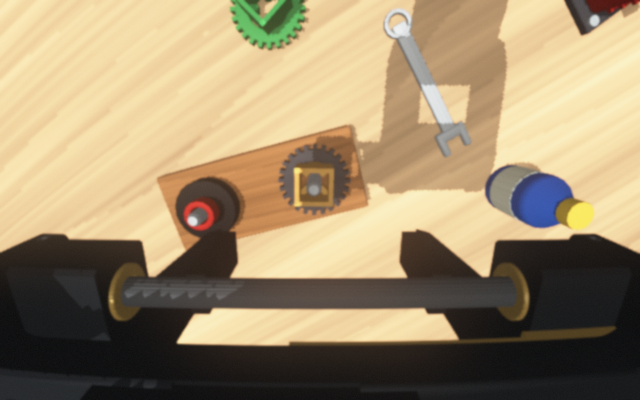

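The wrist view shows the gear hub at (314,187), square to the fingers to within a few degrees. I'll measure it at the hub-top plane.

```bash
python3 - <<'E'
from h import *
import pickle
f=pickle.load(open('w.pkl','rb')); im=f['color']; hsv=cv2.cvtColor(im,cv2.COLOR_BGR2HSV)
m=((hsv[...,0]>12)&(hsv[...,0]<32)&(hsv[...,1]>110)&(hsv[...,2]>150)).astype(np.uint8)
k=np.zeros_like(m);k[160:215,285:343]=m[160:215,285:343]
n,l,st,ce=cv2.connectedComponentsWithStats(k); i=1+np.argmax(st[1:,4])
cs,_=cv2.findContours((l==i).astype(np.uint8),cv2.RETR_EXTERNAL,cv2.CHAIN_APPROX_NONE)
print(st[i],cv2.minAreaRect(cs[0]))
w=onplane(f,cs[0].reshape(-1,2),71); r=cv2.minAreaRect(w[:,:2].astype(np.float32)); print(r)
plan([*r[0],120],r[2])
p=np.hstack([im[155:225,275:350],cv2.cvtColor(k[155:225,275:350]*255,cv2.COLOR_GRAY2BGR)])
cv2.imwrite('pics/w2c.png',cv2.resize(p,None,fx=5,fy=5,interpolation=cv2.INTER_CUBIC))
E
```

```text
[ 285  167   58   48 1060] ((313.5, 190.5), (47.0, 57.0), 90.0)
((526.4779663085938, -177.71231079101562), (59.982765197753906, 49.87338638305664), 58.32246780395508)
tx ty tz [-0.0277 -0.0246  0.5053] a [ 0.0004 -0.0002 -0.0002] dyaw 0.01 cur 58.31
```

View pics/w2c.png

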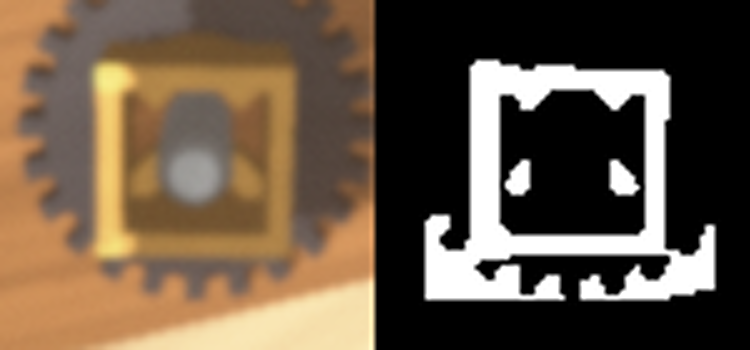

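The crop shows the hub top's outer corners at about (95,64), (296,68), (295,257), (95,257). The mask bled into the wood below, so I'll use the corners.

```bash
python3 - <<'E'
from h import *
import pickle
f=pickle.load(open('w.pkl','rb'))
c=np.array([(95,64),(296,68),(295,257),(95,257)])
w=onplane(f,[275,155]+(c+.5)/5-.5,71)[:,:2]; e=np.roll(w,-1,0)-w
a=np.degrees(np.arctan2(e[:,1],e[:,0]))%90
print(w.mean(0),a,np.linalg.norm(e,axis=1)); m=w.mean(0)
print(onplane(f,[[275+195/5,155+175/5]],81))
plan([*m,42],a.mean())
E
```

```text
[ 523.24045094 -175.36437194] [57.16209558 58.80525406 58.31585929 57.10774365] [40.60992735 39.85530264 41.799827   40.68059762]
[[ 523.93648282 -175.22312221   81.        ]]
tx ty tz [-0.0078 -0.0232  0.8953] a [ 0.0004 -0.0002  0.0104] dyaw -0.47 cur 58.31
```

Emit:
{"fn": "servo_tool", "kwargs": {
  "increments": [
    {"tx": 0,"ty": 0,"tz": 0.2,"ax": 0,"ay": 0,"az": 0,"grip": 1},
    {"tx": 0,"ty": 0,"tz": 0.4,"ax": 0,"ay": 0,"az": 0,"grip": 1},
    {"tx": 0,"ty": 0,"tz": 0.5,"ax": 0,"ay": 0,"az": 0,"grip": 1},
    {"tx": 0,"ty": 0,"tz": 0.5,"ax": 0,"ay": 0,"az": 0,"grip": 1},
    {"tx": 0,"ty": 0,"tz": 0.5,"ax": 0,"ay": 0,"az": 0,"grip": 1}
  ]
}}

```text
time_s: 2.82
tcp_pos: [524.9, -172.0, 122.2]
tcp_rot: [0.001, 0.273, 0.962, -0.0]
ft_force: [0.1, 0.3, 0.3]
finger_gap: 88.2
grasp_force: 0.0
```

```bash
python3 - <<'E'
from h import *
plan([523.7,-175.2,42],58); print(state()['tcp_pos'])
E
```

```text
tx ty tz [-0.0027 -0.0168  0.4008] a [0.0001 0.0027 0.0058] dyaw -0.26 cur 58.26
[ 524.85564973 -171.97919047  122.16465219]
```

Emit:
{"fn": "servo_tool", "kwargs": {
  "increments": [
    {"tx": -0.003,"ty": -0.017,"tz": 0,"ax": 0,"ay": 0,"az": 0.006,"grip": 1},
    {"tx": -0.003,"ty": -0.017,"tz": 0.2,"ax": 0,"ay": 0,"az": 0.006,"grip": 1},
    {"tx": -0.003,"ty": -0.017,"tz": 0.35,"ax": 0,"ay": 0,"az": 0.006,"grip": 1},
    {"tx": -0.003,"ty": -0.017,"tz": 0.4,"ax": 0,"ay": 0,"az": 0.006,"grip": 1},
    {"tx": -0.003,"ty": -0.017,"tz": 0.4,"ax": 0,"ay": 0,"az": 0.006,"grip": 1},
    {"tx": -0.003,"ty": -0.017,"tz": 0.4,"ax": 0,"ay": 0,"az": 0.006,"grip": 1}
  ]
}}

```text
time_s: 3.58
tcp_pos: [523.7, -176.1, 42.0]
tcp_rot: [0.001, 0.276, 0.961, -0.0]
ft_force: [-0.3, -0.3, -0.1]
finger_gap: 88.1
grasp_force: 0.0
```

```bash
python3 - <<'E'
from h import *
plan([523.7,-175.2,42],58); print(state()['tcp_pos'])
E
```

```text
tx ty tz [0.0025 0.0039 0.0001] a [ 0.      0.0029 -0.0016] dyaw 0.07 cur 57.93
[ 523.7064534  -176.12768079   42.01667369]
```

Emit:
{"fn": "servo_tool", "kwargs": {
  "increments": [
    {"tx": 0.0025,"ty": 0.004,"tz": 0,"ax": 0,"ay": 0,"az": 0,"grip": 0.3},
    {"tx": 0.0025,"ty": 0.004,"tz": 0,"ax": 0,"ay": 0,"az": 0,"grip": 0.3},
    {"tx": 0.0025,"ty": 0.004,"tz": 0,"ax": 0,"ay": 0,"az": 0,"grip": 0.3},
    {"tx": 0.0025,"ty": 0.004,"tz": 0,"ax": 0,"ay": 0,"az": 0,"grip": 0.3},
    {"tx": 0.0025,"ty": 0.004,"tz": 0,"ax": 0,"ay": 0,"az": 0,"grip": 0.3},
    {"tx": 0.0025,"ty": 0.004,"tz": 0,"ax": 0,"ay": 0,"az": 0,"grip": 0.3},
    {"tx": 0.0025,"ty": 0.004,"tz": 0,"ax": 0,"ay": 0,"az": 0,"grip": 0.3},
    {"tx": 0.0025,"ty": 0.004,"tz": 0,"ax": 0,"ay": 0,"az": 0,"grip": 0.3}
  ],
  "squeeze": 45
}}

```text
time_s: 4.58
tcp_pos: [523.1, -174.9, 40.8]
tcp_rot: [-0.0, 0.276, 0.961, -0.0]
ft_force: [0.2, -0.2, -1.1]
finger_gap: 39.5
grasp_force: 45.0
```

Emit:
{"fn": "servo_tool", "kwargs": {
  "increments": [
    {"tx": 0,"ty": 0,"tz": -0.05,"ax": 0,"ay": 0,"az": 0,"grip": 0.3},
    {"tx": 0,"ty": 0,"tz": -0.15,"ax": 0,"ay": 0,"az": 0,"grip": 0.3},
    {"tx": 0,"ty": 0,"tz": -0.3,"ax": 0,"ay": 0,"az": 0,"grip": 0.3},
    {"tx": 0,"ty": 0,"tz": -0.5,"ax": 0,"ay": 0,"az": 0,"grip": 0.3},
    {"tx": 0,"ty": 0,"tz": -0.7,"ax": 0,"ay": 0,"az": 0,"grip": 0.3},
    {"tx": 0,"ty": 0,"tz": -0.85,"ax": 0,"ay": 0,"az": 0,"grip": 0.3},
    {"tx": 0,"ty": 0,"tz": -0.9,"ax": 0,"ay": 0,"az": 0,"grip": 0.3},
    {"tx": 0,"ty": 0,"tz": -0.9,"ax": 0,"ay": 0,"az": 0,"grip": 0.3}
  ]
}}

```text
time_s: 5.58
tcp_pos: [522.9, -174.6, 220.5]
tcp_rot: [-0.0, 0.276, 0.961, 0.0]
ft_force: [0.4, 0.3, -4.1]
finger_gap: 39.6
grasp_force: 45.0
```

```bash
python3 - <<'E'
from h import *
import pickle
f=grab_frame('wrist'); cv2.imwrite('pics/w3.png',f['color'])
s=state();print(s['tcp_pos'],s['ft_force'],s['finger_gap'])
F=pickle.load(open('f.pkl','rb'))
# shaft tip & ring via top crop: tip at (545,163) in crop2 (x offset 390)
f=F['top']; c=np.array([(545-390,163)]); print(onplane(f,[190,200]+(c+.5)/6-.5,154))
# ring outer ellipse fit
im=f['color'];hsv=cv2.cvtColor(im,cv2.COLOR_BGR2HSV)
m=((hsv[...,1]<60)&(hsv[...,2]>110)).astype(np.uint8);k=np.zeros_like(m);k[202:258,192:246]=m[202:258,192:246]
n,l,st,ce=cv2.connectedComponentsWithStats(k);i=1+np.argmax(st[1:,4])
cs,_=cv2.findContours((l==i).astype(np.uint8),cv2.RETR_CCOMP,cv2.CHAIN_APPROX_NONE)
for c in cs:
    if len(c)>20: print(len(c),cv2.fitEllipse(onplane(f,c.reshape(-1,2),110)[:,:2].astype(np.float32)))
# lugs: dark pixels inside the plate, z=132
v=hsv[...,2]; s_=hsv[...,1]
big=cv2.resize(im[216:243,206:234],None,fx=20,fy=20,interpolation=cv2.INTER_CUBIC); cv2.imwrite('pics/lug.png',big)
plan([471.6,236.7,225],58)
E
```

```text
[ 522.68884575 -174.5530864   219.70966175] [-0.09267172  0.08286136 -3.89993031] 39.719451830060535
[[471.72511822 236.08929851 154.        ]]
107 ((471.5306396484375, 236.57659912109375), (83.86442565917969, 85.0131607055664), 101.06646728515625)
72 ((471.38568115234375, 236.8334503173828), (56.31101608276367, 57.13956832885742), 74.7437973022461)
tx ty tz [ 1.3083  1.6068 -0.024 ] a [ 0.     -0.0023 -0.0016] dyaw 0.07 cur 57.93
```

View pics/lug.png

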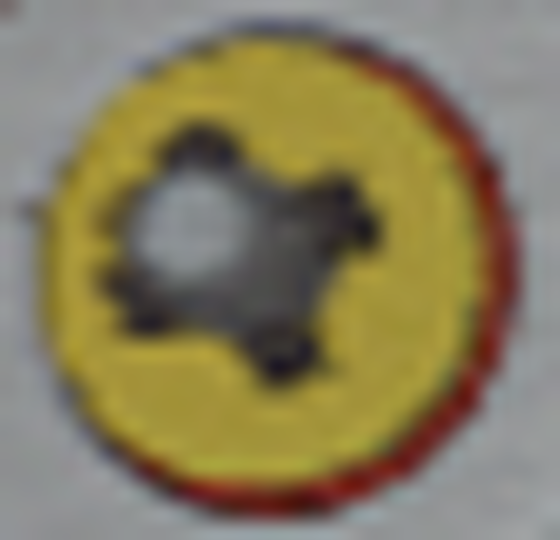

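The enlarged crop shows the lug ends at about (205,140), (350,215), (285,365), (125,305) and the round nose at (193,225). I'll turn these into the spline angle.

```bash
python3 - <<'E'
from h import *
import pickle
f=pickle.load(open('f.pkl','rb'))['top']
c=np.array([(205,138),(355,215),(285,368),(122,305)])
w=onplane(f,[206,216]+(c+.5)/20-.5,131)[:,:2]; print(w.round(1),w.mean(0))
d=w[0]-w[2];e=w[1]-w[3]; a=[np.degrees(np.arctan2(v[1],v[0]))%90 for v in(d,e)]; print(a)
plan([471.6,236.6,225],np.mean(a))
E
```

```text
[[483.9 240.3]
 [475.2 223.7]
 [458.6 231.3]
 [465.8 249.3]] [470.87388531 236.15279544]
[np.float64(19.661650893520715), np.float64(20.155389818872877)]
tx ty tz [ 1.3081  1.6064 -0.024 ] a [-7.000e-04 -2.300e-03  8.449e-01] dyaw -38.02 cur 57.93
```

Emit:
{"fn": "servo_tool", "kwargs": {
  "increments": [
    {"tx": 0.1,"ty": 0.12,"tz": 0,"ax": 0,"ay": 0,"az": 0,"grip": 0.3},
    {"tx": 0.27,"ty": 0.33,"tz": 0,"ax": 0,"ay": 0,"az": 0,"grip": 0.3},
    {"tx": 0.44,"ty": 0.54,"tz": 0,"ax": 0,"ay": 0,"az": 0,"grip": 0.3},
    {"tx": 0.61,"ty": 0.75,"tz": 0,"ax": 0,"ay": 0,"az": 0,"grip": 0.3},
    {"tx": 0.78,"ty": 0.96,"tz": 0,"ax": 0,"ay": 0,"az": 0,"grip": 0.3}
  ]
}}

```text
time_s: 6.25
tcp_pos: [491.9, 72.4, 219.3]
tcp_rot: [-0.001, 0.276, 0.961, -0.0]
ft_force: [0.2, 0.5, -2.7]
finger_gap: 39.4
grasp_force: 45.0
```

Emit:
{"fn": "servo_tool", "kwargs": {
  "increments": [
    {"tx": 0.15,"ty": 0.19,"tz": 0,"ax": 0,"ay": 0,"az": 0.1,"grip": 0.3},
    {"tx": 0.3,"ty": 0.37,"tz": 0,"ax": 0,"ay": 0,"az": 0.25,"grip": 0.3},
    {"tx": 0.42,"ty": 0.52,"tz": 0,"ax": 0,"ay": 0,"az": 0.4,"grip": 0.3},
    {"tx": 0.5,"ty": 0.62,"tz": 0,"ax": 0,"ay": 0,"az": 0.55,"grip": 0.3},
    {"tx": 0.53,"ty": 0.645,"tz": 0,"ax": 0,"ay": 0,"az": 0.7,"grip": 0.3},
    {"tx": 0.53,"ty": 0.645,"tz": 0,"ax": 0,"ay": 0,"az": 0.845,"grip": 0.3},
    {"tx": 0.53,"ty": 0.645,"tz": 0,"ax": 0,"ay": 0,"az": 0.845,"grip": 0.3},
    {"tx": 0.53,"ty": 0.645,"tz": 0,"ax": 0,"ay": 0,"az": 0.845,"grip": 0.3}
  ]
}}

```text
time_s: 7.25
tcp_pos: [471.3, 236.1, 220.0]
tcp_rot: [-0.0, 0.573, 0.819, -0.001]
ft_force: [0.2, -0.7, -3.1]
finger_gap: 39.9
grasp_force: 45.0
```

```bash
python3 - <<'E'
from h import *
plan([471.6,236.6,175],20); s=state(); print(s['tcp_pos'],s['ft_force'],s['finger_gap'],s['time_s'])
f=grab_frame('wrist'); g=grab_frame('side')
cv2.imwrite('pics/p1.png',np.vstack([cv2.resize(f['color'],(480,300)),cv2.resize(g['color'][180:400,120:440],(436,300)) if 0 else cv2.resize(g['color'][180:400,120:440],(480,300))]))
E
```

```text
tx ty tz [0.0017 0.0023 0.2251] a [-0.0018 -0.0002  0.0003] dyaw -0.01 cur 20.01
[471.34880508 236.12981432 220.02583914] [ 0.18481527 -0.65240101 -3.074043  ] 39.90513374616341 7.25
```

View pics/p1.png

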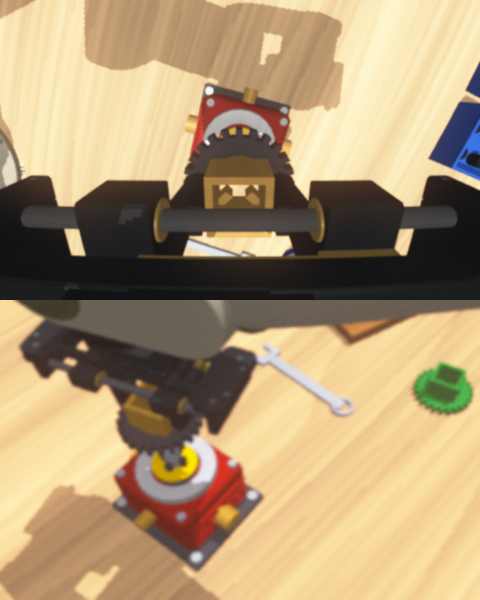

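The gear is held level over the shaft (wrist part (240,190), side part (165,430)). I'll lower it over the nose.

Emit:
{"fn": "servo_tool", "kwargs": {
  "increments": [
    {"tx": 0.002,"ty": 0.002,"tz": 0.1,"ax": 0,"ay": 0,"az": 0,"grip": 0.3},
    {"tx": 0.002,"ty": 0.002,"tz": 0.18,"ax": 0,"ay": 0,"az": 0,"grip": 0.3},
    {"tx": 0.002,"ty": 0.002,"tz": 0.23,"ax": 0,"ay": 0,"az": 0,"grip": 0.3},
    {"tx": 0.002,"ty": 0.002,"tz": 0.27,"ax": 0,"ay": 0,"az": 0,"grip": 0.3},
    {"tx": 0.002,"ty": 0.002,"tz": 0.3,"ax": 0,"ay": 0,"az": 0,"grip": 0.3},
    {"tx": 0.002,"ty": 0.002,"tz": 0.32,"ax": 0,"ay": 0,"az": 0,"grip": 0.3},
    {"tx": 0.002,"ty": 0.002,"tz": 0.32,"ax": 0,"ay": 0,"az": 0,"grip": 0.3}
  ]
}}

```text
time_s: 8.22
tcp_pos: [471.8, 236.8, 156.7]
tcp_rot: [-0.0, 0.574, 0.819, -0.0]
ft_force: [-0.1, -0.0, -3.8]
finger_gap: 39.5
grasp_force: 45.0
```

```bash
python3 - <<'E'
from h import *
plan([471.6,236.6,152],20); s=state(); print(s['tcp_pos'],s['ft_force'],s['ft_torque'])
E
```

```text
tx ty tz [-0.0009 -0.0011  0.0234] a [-0.0002 -0.     -0.002 ] dyaw 0.09 cur 19.91
[471.75041682 236.8462792  156.67222121] [-0.13129292 -0.00437521 -3.78564137] [-0.08244996  0.05780975  0.00323517]
```

Emit:
{"fn": "servo_tool", "kwargs": {
  "increments": [
    {"tx": 0,"ty": 0,"tz": 0.01,"ax": 0,"ay": 0,"az": 0,"grip": 0.3},
    {"tx": 0,"ty": 0,"tz": 0.02,"ax": 0,"ay": 0,"az": 0,"grip": 0.3},
    {"tx": 0,"ty": 0,"tz": 0.03,"ax": 0,"ay": 0,"az": 0,"grip": 0.3},
    {"tx": 0,"ty": 0,"tz": 0.04,"ax": 0,"ay": 0,"az": 0,"grip": 0.3},
    {"tx": 0,"ty": 0,"tz": 0.045,"ax": 0,"ay": 0,"az": 0,"grip": 0.3},
    {"tx": 0,"ty": 0,"tz": 0.045,"ax": 0,"ay": 0,"az": 0,"grip": 0.3}
  ]
}}

```text
time_s: 8.98
tcp_pos: [471.6, 236.9, 147.6]
tcp_rot: [-0.0, 0.574, 0.819, -0.0]
ft_force: [-0.1, 0.1, -4.1]
finger_gap: 39.3
grasp_force: 45.0
```

Emit:
{"fn": "servo_tool", "kwargs": {
  "increments": [
    {"tx": 0,"ty": 0,"tz": 0.01,"ax": 0,"ay": 0,"az": 0,"grip": 0.3},
    {"tx": 0,"ty": 0,"tz": 0.02,"ax": 0,"ay": 0,"az": 0,"grip": 0.3},
    {"tx": 0,"ty": 0,"tz": 0.03,"ax": 0,"ay": 0,"az": 0,"grip": 0.3},
    {"tx": 0,"ty": 0,"tz": 0.04,"ax": 0,"ay": 0,"az": 0,"grip": 0.3},
    {"tx": 0,"ty": 0,"tz": 0.04,"ax": 0,"ay": 0,"az": 0,"grip": 0.3}
  ]
}}

```text
time_s: 9.6
tcp_pos: [471.6, 236.8, 139.4]
tcp_rot: [-0.0, 0.574, 0.819, -0.0]
ft_force: [-1.0, 0.8, -3.5]
finger_gap: 39.6
grasp_force: 45.0
```

Emit:
{"fn": "servo_tool", "kwargs": {
  "increments": [
    {"tx": 0,"ty": 0,"tz": 0.015,"ax": 0,"ay": 0,"az": 0,"grip": 0.3},
    {"tx": 0,"ty": 0,"tz": 0.03,"ax": 0,"ay": 0,"az": 0,"grip": 0.3},
    {"tx": 0,"ty": 0,"tz": 0.04,"ax": 0,"ay": 0,"az": 0,"grip": 0.3},
    {"tx": 0,"ty": 0,"tz": 0.05,"ax": 0,"ay": 0,"az": 0,"grip": 0.3},
    {"tx": 0,"ty": 0,"tz": 0.05,"ax": 0,"ay": 0,"az": 0,"grip": 0.3}
  ],
  "squeeze": 55
}}

```text
time_s: 10.22
tcp_pos: [471.7, 236.9, 130.2]
tcp_rot: [0.0, 0.574, 0.819, 0.0]
ft_force: [-4.2, 0.2, 4.7]
finger_gap: 39.4
grasp_force: 55.0
```

Emit:
{"fn": "servo_tool", "kwargs": {
  "increments": [
    {"tx": 0,"ty": -0.002,"tz": 0.01,"ax": 0,"ay": 0,"az": 0,"grip": 0.3},
    {"tx": 0,"ty": -0.002,"tz": 0.018,"ax": 0,"ay": 0,"az": 0,"grip": 0.3},
    {"tx": 0,"ty": -0.002,"tz": 0.022,"ax": 0,"ay": 0,"az": 0,"grip": 0.3},
    {"tx": 0,"ty": -0.002,"tz": 0.025,"ax": 0,"ay": 0,"az": 0,"grip": 0.3},
    {"tx": 0,"ty": -0.002,"tz": 0.025,"ax": 0,"ay": 0,"az": 0,"grip": 0.3}
  ]
}}

```text
time_s: 10.85
tcp_pos: [471.6, 236.8, 126.0]
tcp_rot: [0.001, 0.574, 0.819, 0.001]
ft_force: [-6.1, -0.6, 11.2]
finger_gap: 39.7
grasp_force: 55.0
```

Emit:
{"fn": "servo_tool", "kwargs": {
  "increments": [
    {"tx": 0,"ty": -0.002,"tz": 0.003,"ax": 0,"ay": 0,"az": 0,"grip": 0.3},
    {"tx": 0,"ty": -0.002,"tz": 0.005,"ax": 0,"ay": 0,"az": 0,"grip": 0.3},
    {"tx": 0,"ty": -0.002,"tz": 0.005,"ax": 0,"ay": 0,"az": 0,"grip": 0.3},
    {"tx": 0,"ty": -0.002,"tz": 0.005,"ax": 0,"ay": 0,"az": 0,"grip": 0.3}
  ]
}}

```text
time_s: 11.35
tcp_pos: [471.7, 236.8, 125.7]
tcp_rot: [0.001, 0.574, 0.819, 0.001]
ft_force: [-6.3, 0.7, 17.4]
finger_gap: 39.4
grasp_force: 55.0
```

```bash
python3 - <<'E'
from h import *
s=state(); print(s['tcp_pos'],s['ft_force'],s['ft_torque'],s['grasp_force'],s['finger_gap'])
f=grab_frame('side');g=grab_frame('top')
cv2.imwrite('pics/end.png',np.hstack([cv2.resize(f['color'][230:390,160:330],None,fx=2.3,fy=2.3,interpolation=3),cv2.resize(g['color'][150:310,150:320],None,fx=2.3,fy=2.3,interpolation=3)]))
E
```

```text
[471.65227607 236.84420876 125.72901253] [-6.34112953  0.66507453 17.43135082] [-0.12419177  1.3776106   0.00807546] 55.00827016308904 39.42156502528201
```

View pics/end.png

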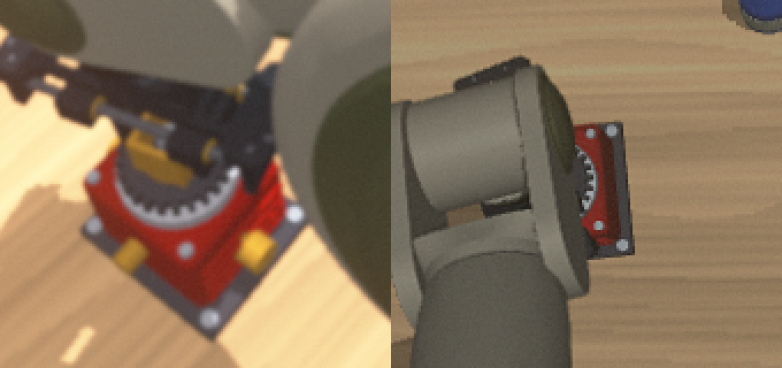

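Emit:
{"fn": "servo_tool", "kwargs": {
  "increments": [
    {"tx": 0,"ty": -0.003,"tz": 0.003,"ax": 0,"ay": 0,"az": 0,"grip": 0.3},
    {"tx": 0,"ty": -0.004,"tz": 0.005,"ax": 0,"ay": 0,"az": 0,"grip": 0.3},
    {"tx": 0,"ty": -0.004,"tz": 0.005,"ax": 0,"ay": 0,"az": 0,"grip": 0.3},
    {"tx": 0,"ty": -0.004,"tz": 0.005,"ax": 0,"ay": 0,"az": 0,"grip": 0.3}
  ]
}}

```text
time_s: 11.95
tcp_pos: [471.6, 236.9, 125.7]
tcp_rot: [0.002, 0.574, 0.819, 0.002]
ft_force: [-4.6, 0.3, 23.5]
finger_gap: 39.8
grasp_force: 55.0
```

```bash
python3 - <<'E'
from h import *
s=state(); print(s['tcp_pos'],s['ft_force'],s['ft_torque'],s['time_s'])
E
```

```text
[471.63745022 236.86026317 125.74359829] [-4.62607837  0.28643878 23.47585705] [-0.07888958  1.44846442 -0.01449187] 11.95
```

The picture shows the gear flat on the seat ring. The last 1 mm commanded moved nothing and raised the push by 6 N, so the gear is hard against the ring, now with 23 N on the tool. I'm handing in while holding it.

```bash
python3 -c "from cell import finish_job; print(finish_job())"
```

```text
the job is handed in; nothing more can be done
None
```

The steel gear is meshed on the pump shaft and was handed in still held down on the seat ring with about 23 N, at about 12 s of the 40 s allowed; the pulley, oil bottle and spanner were never touched.

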